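# Lock a bayonet filter cartridge into the lubrication unit and prime it

### The arm

A 7-joint arm with a two-finger parallel gripper is mounted at the origin on the work surface. World frame = base frame: x ahead of the robot, y to its left, z up, the work surface at z = 0. Lengths are in m, angles in rad, forces in N, time in s.
With the tool pointing down it reaches from about 0.4 to 0.85 m from the base axis. Payload 4.5 kg.
Tool frame: the origin (TCP) lies at the very end of the fingers, on their centre line; the grasp point (between the pads) lies 19 mm behind it; z points along the fingers, y is the direction in which the jaws open and shut (so a half turn about z gives the same grasp; the last joint's range is limited). The gripper opens to 88 mm and grips with 3 to 60 N. Pads are 18 mm wide; open, the fingers measure 123 mm over their backs; the gripper's body (75 mm by 187 mm) begins 45 mm behind the grasp point.
Start: joints at [1.32, 0.689, -0.195, 1.565, 0.157, 0.902, -0.215], TCP at [0.176, -0.6, 0.239] pointing down, gripper open.
Joint ranges: [-3.01, 3.01], [-0.46, 2.08], [-1.47, 1.51], [0.13, 2.56], [-1, 4.14], [0.04, 2.09], [-2.66, 2.66]. Speed limits (rad/s): [2.57, 2.57, 3.14, 3.14, 3.14, 3.14, 3.14].

### API

Orientations are given as a unit quaternion [w, x, y, z].
In Python, from workcell import manip, vision, workorder, finder gives the robot as it stands. The module is installed in compiled form; this text tells all that it offers.
- The arm moves only by the tool servo_tool, never from a script. Its argument "plan" is a list of rows, each a list of 3 entries, a list of its own where there are three numbers: the opening, from 0 (shut) to 1 (fully open), then the shift along the tool's x, y, z in units of 25 mm (1.0 is 25 mm), then the turn, a rotation vector about the tool's x, y, z in units of 8 degrees (1.0 is 8 degrees). In form: [[claw, [x, y, z], [rx, ry, rz]], ...]. A call has 1 to 8 rows; each row shifts and turns the commanded pose from where the row before left it, along the tool's axes as they then stand; what a row does not reach is not made up. A row lasts 1/10 s, in which the tool goes at most 50 mm and 8.59 degrees, less where a joint would pass 70% of its speed; a pose out of reach is approached as far as the arm can. A call is refused whole if a number of a shift passes 1 or a number of a turn 1, either way. A call with a gripper value outside its range is refused whole. The fingers move at their own pace and stop on an object; "grip_force" is the grip in N (left out, the last holds). Time passes only in rows, so rows that do not move let the fingers close. It gives the time, the measured TCP pose, the force and the opening at its end, in the units of the state.
- manip.get_state(): the state, without advancing time (a new reading comes with each control period).
- vision.get_image(name): name is "side" or "top"; returns a dict with "pixels" (480x640x3 uint8, red, green, blue), "range_z" (480x640 float32, m along the optical axis (not along the pixel's ray), 0 where there is no reading), "vertical_fov" (degrees; the focal length in pixels is half the picture's height over the tangent of half this angle, whatever the lens; pixels are square), "cx", "cy" (the principal point, pixels), "k1" (the pictures are not rectified: a ray, as slopes to the right and down, at radius r is drawn at 1 + k1 r^2 times it, then the intrinsics apply), "camera_from_world" (4x4, takes a point from world to camera coordinates). Camera axes: x right, y up, looking along -z (the intrinsics and any distortion apply to the point x, -y, -z); pixel columns grow to the right and rows downward; lengths in m; the calibration is good to about 2 mm. A picture is of the moment at which its call begins.
- workorder.hand_in(): hands the job in, once; it reports no verdict.
Trained networks look in the newest picture that a camera, given by its name, has taken for a name from the list of things; names that differ only in an ending like _2 or _b are one class to them, and where a whole thing is asked for, a point or a joint stands for the part that bears it (a point fixed in the world has none). Each returns a list of dicts, best first, with "score" (0 to 1); they miss things now and then, are a little off and sometimes report something else, mostly with a low value. They report only what shows in the picture. A call takes as long as a camera call. They do not tell look-alikes from the thing itself.
- finder.spot_in(camera, target): "bbox" ([left, top, right, bottom] in pixels, round what is visible of it).
- finder.masks_of(camera, target): "region" (480x640 bool, what is visible of it) and "bbox" ([left, top, right, bottom] in pixels, round what is visible of it).
- finder.tip_of(camera, target): "location" ([column, row] in pixels: a listed point, or the origin of a listed thing).
The state is a dict: "time_s": time; "joint_pos": joint angles; "dq": joint speeds; "tau": joint torques, N m; "ee_pos": TCP position; "tool_rot": TCP orientation; "contact_force": force on the tool from outside, world axes, zero at the start; "torque": the same for the moment, N m; "finger_gap": finger opening in m.
Only numpy, scipy, OpenCV 4.12 (cv2) and the standard library are available. Lean on these libraries where they do the work, as an engineer would, in place of code of your own. Each camera call takes 0.05 s, during which the arm holds its last target.

### The job

Get the lubrication unit ready: lift the black dust cover off the filter housing and lay it in the steel tray. Then fit the wing-handled filter cartridge into the housing: push it in against the spring, turn it about a quarter turn clockwise and let it click home. Finally press the black primer plunger beside it right down to its stop and let it come back up, leaving everything else on the bench where it is.

Things in the scene. Friction and masses are not known exactly. Their poses are not given: they have to be found in the camera images.
- unit: Lubrication unit fixed to the bench; base plate 12 mm thick, x -60 to 120, y -130 to 130 mm. On it: square aluminium filter housing 96 x 96 mm, 105 mm high, at (0, 75) mm; primer pump at (0, -75); clear oil reservoir 86 mm across, 140 mm high, at (80, -75); low copper pipes. Origin on the bench midway between housing and primer; x towards the reservoir, z up
- mouth (a point): Centre of the filter housing's mouth, on its flat top face (105 mm above the bench); axes those of the unit. A 45 mm square hole with two opposite lug slots along this x axis, 16 mm wide, reaching 38 mm from the centre. The cartridge enters with its lugs along x, either way round, until its foot rests on a spring plate 28 mm below the face; its flange is then 17 mm above the face and it cannot turn
- lock (a point): Point on the housing's axis 33 mm below its top face, where the cartridge's origin lies when locked. Push the cartridge until its flange is 0 to 5 mm above the face, turn it clockwise seen from above by 80 degrees (stop at 86; it turns no other way) and let go there: the spring lifts its lugs into two pockets (74 to 86 degrees), flange 12 mm above the face
- spring_plate (a joint): Spring plate in the housing, under the cartridge's foot: m pressed down, 0 at rest, about 0.005 with the cartridge locked, 0.017 with its flange on the face. It pushes up with 4 N at rest, 6.5 N locked, 12.5 N at 0.017
- cartridge: Bayonet filter cartridge, metal, about 200 g, loose, upright. Heights above its origin (centre of underside), z up: collar 40 mm across with chamfered foot, 0 to 45 mm; two opposite lugs along its x, 68 mm over both, 10 wide, 20 to 28 mm; round flange 88 mm across, 45 to 53 mm; straight bar handle (wing) along x, in line with the lugs, 80 mm long, 18 thick, 53 to 87 mm
- blank: Bystander: a blanking plug, same collar and flange as the cartridge but no lugs and a round fluted knob, 48 mm in diameter, for a handle; 83 mm high. Origin at the centre of its underside
- cover: Dust cover, black plastic, 60 g, loose on the housing's mouth. A spigot 36 mm in diameter (0 to 10 mm), which stands loosely in the mouth, a disc 76 mm in diameter (10 to 18 mm) and a round upright grip 24 mm in diameter (18 to 48 mm above its origin). Origin at the centre of the spigot's underside, 10 mm below the housing's top at the start; z up
- tray: Open steel tray, 200 x 200 mm, 45 mm high, walls and floor 4 to 5 mm thick, fixed to the bench. Origin at the centre of its underside, x and y along its sides
- primer_top (a point): Top centre of the primer plunger's round black head, 44 mm in diameter, 130 mm above the bench at rest; it moves straight down
- primer (a joint): Primer plunger travel in m: 0 up at rest, 0.018 fully down on its stop. A spring pushes it up, 2.4 N at rest and 6 N at the stop
- can: Bystander: closed spray can, 60 mm in diameter, 155 mm high, upright; origin at the centre of its underside
- oil: Bystander: black oil bottle, 68 mm in diameter, 170 mm high; origin at the centre of its underside
- hammer: Bystander: hammer lying on the left of the bench, along its own x with the handle to -x
- wrench: Bystander: wrench lying behind the unit, along its own x
- driver: Bystander: screwdriver lying near the robot, along its own x
- jar: Bystander: closed jar, 70 mm in diameter, 90 mm high; origin at the centre of its underside
- carton: Bystander: closed cardboard box 100 x 140 x 70 mm; origin at the centre of its underside
Not all that is in view belongs to the job. What is shaped like the cartridge but turquoise is not meant.

How it is judged:
On the way, in this order (a step that is already met when the one before it is completed fails the run):
1. the dust cover lies in the tray (x of cover in the frame of tray between -0.075 and 0.075 m and y of cover in the frame of tray between -0.075 and 0.075 m and height (world z) of cover below 0.05 m and linear speed of cover below 0.02 m/s), for 0.2 s.
2. the cartridge is locked in the housing: turned and sprung up into its pockets (z of cartridge in the frame of mouth between -0.0365 and -0.0295 m and horizontal distance between cartridge and mouth below 0.006 m and angle between cartridge's own z axis and vertical below 0.1 rad and angle between the x axis of cartridge and the x axis of mouth, either way round above 1.2 rad), for 0.2 s.
3. the primer plunger is pressed down to its stop (value of joint primer above 0.0165 m), for 0.05 s.
At the end, for the whole second after the job is handed in: Cartridge locked: origin 29.5 to 36.5 mm below the housing's top face, within 6 mm of its axis and 0.1 rad of upright, turned over 1.2 rad from the slots. Dust cover at rest in the tray, centre within 75 mm of the tray's along both sides, below 50 mm. Plunger back up (under 3 mm) (all of step 1 and all of step 2 and value of joint primer below 0.003 m and linear speed of cartridge below 0.02 m/s); the robot touches nothing.
It fails at once if a bystander is pushed more than 30 mm from its place (distance of any of blank, can, oil, hammer, wrench, driver, jar, carton from where it was at the start of the episode above 0.03 m).
It fails at once if an upright bystander is knocked over (angle between any of blank, can, oil, jar, carton's own z axis and vertical above 0.5 rad).
It also fails if it takes over 72 s, if anything falls off the work surface, if the arm or the gripper's body presses on something with over 40 N, if the wrist force passes 120 N, or if a joint passes its speed limit or range.

## Working session

There is one attempt and no reset: what is moved stays moved. The work goes in short steps, Python scripts to look and compute and a tool call to move; the robot and the scene stay as the last step left them, time stands still between calls to the robot, and variables do not carry over. Pictures are saved under pics/ and viewed, and the job is handed in when it is done.

Besides the shell and the picture viewer there is one more tool, called after "Call:" as a command line: name --argument value ..., lists and objects as JSON in quotes. servo_tool: Moves the arm, as the interface text tells. Its arguments: {"type":"object","properties":{"plan":{"type":"array"},"grip_force":{"type":"number"}},"required":["plan"]}

```bash
mkdir -p pics; ls; cat > h.py <<'E'
import numpy as np, cv2
from workcell import manip, vision, workorder, finder
def intr(im):
    f=240/np.tan(np.radians(im["vertical_fov"])/2)
    return f,im["cx"],im["cy"],im["k1"]
def world(im,u,v,d=None,z=None):
    f,cx,cy,k1=intr(im)
    a=np.array([(u-cx)/f,(v-cy)/f]);b=a.copy()
    for _ in range(30): b=a/(1+k1*(b@b))
    C=np.linalg.inv(np.array(im["camera_from_world"]))
    r=np.array([b[0],-b[1],-1.])
    o=C[:3,3];R=C[:3,:3]@r
    if z is not None: d=(z-o[2])/R[2]
    return o+R*d
def proj(im,p):
    f,cx,cy,k1=intr(im)
    q=np.array(im["camera_from_world"])@np.append(p,1)
    b=np.array([q[0],-q[1]])/-q[2]; b=b*(1+k1*(b@b))
    return b*f+[cx,cy]
def cloud(im):
    f,cx,cy,k1=intr(im)
    v,u=np.mgrid[0:480,0:640]
    a=np.stack([(u-cx)/f,(v-cy)/f],-1);b=a.copy()
    for _ in range(30): b=a/(1+k1*(b**2).sum(-1,keepdims=True))
    d=im["range_z"]
    P=np.stack([b[...,0]*d,-b[...,1]*d,-d],-1)
    C=np.linalg.inv(np.array(im["camera_from_world"]))
    W=P@C[:3,:3].T+C[:3,3]
    W[d==0]=np.nan
    return W
def save(im,n): cv2.imwrite("pics/"+n,im["pixels"][...,::-1])
def st():
    s=manip.get_state(); return s
E
python3 - <<'E'
from h import *
for c in("top","side"):
    im=vision.get_image(c); save(im,c+"0.png"); print(c,intr(im),np.array(im["camera_from_world"]).round(3).tolist())
    np.savez(c+"0.npz",W=cloud(im),px=im["pixels"])
    for t in("unit","mouth","cartridge","blank","cover","tray","primer_top"):
        try: print(t,[(np.round(r["location"],1).tolist(),round(r["score"],2),) for r in finder.tip_of(c,t)])
        except Exception as e: print(t,e)
s=st(); print(s)
E
```

```text
pics
top (np.float64(521.3198974862181), 323.0360678150251, 246.28598846750262, -0.015381419090965822) [[0.05, -0.999, -0.0, -0.005], [0.973, 0.049, 0.226, -0.533], [-0.226, -0.012, 0.974, -1.439], [0.0, 0.0, 0.0, 1.0]]
unit [([333.2, 244.1], 0.83)]
mouth []
cartridge [([195.6, 347.6], 0.98), ([205.7, 236.7], 0.87), ([236.6, 338.9], 0.68), ([251.0, 233.1], 0.62), ([204.2, 200.4], 0.16)]
blank [([250.9, 281.9], 0.57)]
cover [([305.8, 242.6], 0.84), ([203.1, 195.5], 0.3), ([192.1, 296.2], 0.27)]
tray [([450.6, 256.2], 0.97)]
primer_top [([362.2, 225.6], 0.73), ([204.3, 238.7], 0.45)]
side (np.float64(519.2765501399373), 322.7337286114035, 238.50252438692578, -0.062126740442772) [[-0.996, -0.083, 0.013, 0.523], [0.072, -0.757, 0.649, -0.09], [-0.044, 0.648, 0.761, -1.378], [0.0, 0.0, 0.0, 1.0]]
unit [([306.8, 258.0], 0.77), ([219.9, 258.1], 0.56), ([318.7, 255.7], 0.28)]
mouth [([317.2, 251.7], 0.64)]
cartridge [([424.8, 350.8], 0.95), ([292.2, 386.8], 0.88), ([379.9, 291.8], 0.78), ([295.9, 336.3], 0.72), ([440.8, 395.7], 0.57)]
blank [([302.9, 201.2], 0.71), ([358.1, 340.8], 0.7)]
cover []
tray [([328.9, 167.4], 0.82), ([374.0, 406.6], 0.25)]
primer_top [([302.3, 204.0], 0.57)]
{'time_s': 0.8, 'joint_pos': array([ 1.31982729,  0.68907168, -0.19458447,  1.56528471,  0.15731594,
        0.90247158, -0.21509005]), 'dq': array([ 1.33231916e-03,  4.38241279e-04, -1.18146543e-05,  5.63739084e-04,
       -3.73303365e-04,  7.06296094e-04,  1.34490767e-03]), 'tau': array([ 2.12629334e-04, -5.27441990e+01, -1.26709487e+00, -1.53737247e+01,
       -5.18537709e-02, -9.05124343e-04,  1.37310894e-05]), 'ee_pos': array([ 0.175612  , -0.59986723,  0.2387641 ]), 'tool_rot': array([7.40591522e-05, 9.89878425e-01, 1.41917924e-01, 8.78946046e-06]), 'contact_force': array([1.0411418 , 0.20186356, 0.61873423]), 'torque': array([-0.04744568,  0.04825625, -0.00678209]), 'finger_gap': 0.08797156857542203}
```

View pics/top0.png

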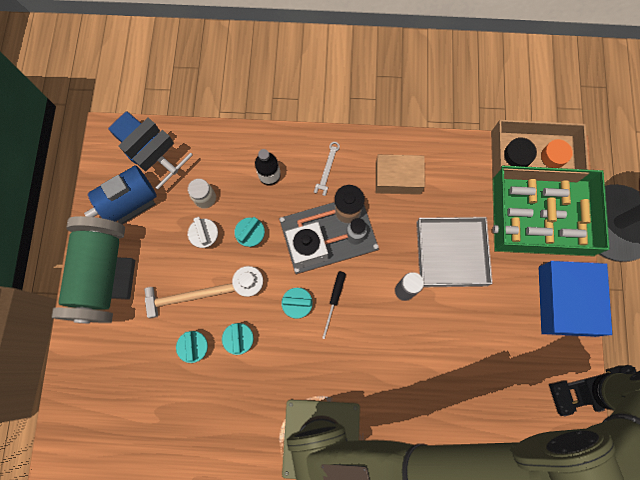

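View pics/side0.png

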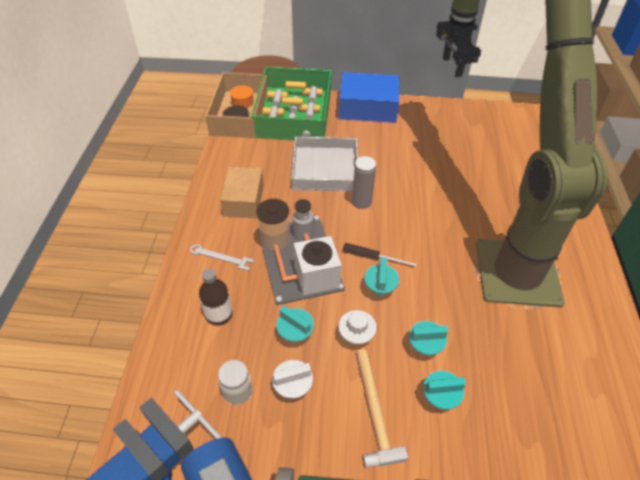

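The top view shows the cartridge (metal, bar handle) at (203,233) and the blank at (248,281). The housing with its cover is at (306,242), the primer at (358,230) and the tray at (454,252). The turquoise parts are look-alikes.

```bash
python3 - <<'E'
from h import *
d=np.load("top0.npz");W=d["W"];px=d["px"]
e=np.load("side0.npz");V=e["W"]
np.set_printoptions(precision=4,suppress=True)
def show(n,W,reg,lo,hi):
    u0,v0,u1,v1=reg; P=W[v0:v1,u0:u1].reshape(-1,3); P=P[(P[:,2]>lo)&(P[:,2]<hi)]
    if len(P)<5: print(n,len(P));return
    xy=P[:,:2].astype(np.float32); r=cv2.minAreaRect(xy); c,R=cv2.minEnclosingCircle(xy)
    print(n,len(P),"z",np.median(P[:,2]),"mean",xy.mean(0),"rect",np.array(r[0]),np.array(r[1]),r[2],"circ",np.array(c),R)
    return P
show("housing",W,(275,210,340,275),.095,.109)
show("disc",W,(275,210,340,275),.109,.118)
show("grip",W,(275,210,340,275),.13,.16)
show("primer",W,(340,212,380,250),.12,.14)
show("reserv",W,(325,175,380,225),.135,.15)
show("wing",W,(180,210,225,255),.075,.1)
show("flange",W,(180,210,225,255),.04,.06)
show("tray",W,(405,205,505,300),.035,.06)
show("blankflange",W,(225,260,270,305),.04,.06)
C=W
for n,(u,v) in dict(grip=(306,242),primer=(358,228),can=(412,282),oil=(265,160),jar=(200,190),res=(348,198),cart=(203,233),blank=(248,281)).items(): print(n,W[v,u])
# side
def rgn(c,r,lo,hi,n):
    m=(np.hypot(V[...,0]-c[0],V[...,1]-c[1])<r)&(V[...,2]>lo)&(V[...,2]<hi)
    P=V[m]; rr=cv2.minAreaRect(P[:,:2].astype(np.float32)); cc,R=cv2.minEnclosingCircle(P[:,:2].astype(np.float32)); print("side",n,len(P),P.mean(0),rr,cc,R)
for n,lo,hi in(("housing",.095,.109),("grip",.13,.16)): rgn(W[242,306],.08,lo,hi,n)
rgn(W[228,358],.03,.12,.14,"primer")
rgn(W[233,203],.06,.075,.1,"wing");rgn(W[233,203],.06,.04,.06,"flange")
for n in ("vision",):
  f=open
big=cv2.resize(px[130:320,170:470,::-1],None,fx=2.6,fy=2.6,interpolation=cv2.INTER_CUBIC); cv2.imwrite("pics/top0z.png",big)
E
```

```text
housing 641 z 0.10410685239310591 mean [0.5293 0.0669] rect [0.5465 0.0367] [0.1039 0.1714] 25.104387283325195 circ [0.5512 0.0389] 0.09769005328416824
disc 433 z 0.1124454207928347 mean [0.5317 0.0671] rect [0.5481 0.0366] [0.0919 0.1676] 25.76184844970703 circ [0.5513 0.0346] 0.09194803982973099
grip 63 z 0.14137973775590007 mean [0.5309 0.0676] rect [0.5311 0.0676] [0.0223 0.0222] 29.918136596679688 circ [0.5318 0.068 ] 0.012491856701672077
primer 215 z 0.12846988248015867 mean [ 0.5859 -0.07  ] rect [ 0.5968 -0.0653] [0.076  0.0442] 30.12328338623047 circ [ 0.5932 -0.0584] 0.040380340069532394
reserv 95 z 0.1388946788721559 mean [ 0.6574 -0.0471] rect [ 0.6603 -0.0426] [0.0663 0.0687] 71.12028503417969 circ [ 0.6549 -0.0477] 0.04090992733836174
wing 186 z 0.08546578010902994 mean [0.5573 0.3736] rect [0.558  0.3748] [0.0815 0.0196] 22.154329299926758 circ [0.5581 0.375 ] 0.04122259467840195
flange 496 z 0.05218668212363098 mean [0.5564 0.3724] rect [0.5581 0.3747] [0.0857 0.0867] 25.919038772583008 circ [0.5575 0.3745] 0.044540319591760635
tray 673 z 0.04269827727558395 mean [ 0.
[... 843 characters left out ...]
98052215576) (0.5354634523391724, 0.07124237716197968) 0.013424844481050968
side primer 170 [ 0.5836 -0.0678  0.1284] ((0.5836673378944397, -0.06964482367038727), (0.03730601444840431, 0.04431164264678955), 11.237417221069336) (0.5835472345352173, -0.06966869533061981) 0.02338510751724243
side wing 354 [0.5614 0.3794 0.0855] ((0.5609946250915527, 0.37703728675842285), (0.0807318314909935, 0.020844947546720505), 20.719160079956055) (0.5598087310791016, 0.3801725208759308) 0.04048209637403488
side flange 701 [0.557  0.3855 0.0527] ((0.5617468953132629, 0.3765004873275757), (0.08067162334918976, 0.08846241235733032), 46.54669952392578) (0.5618239641189575, 0.376760870218277) 0.04462108016014099
```

View pics/top0z.png

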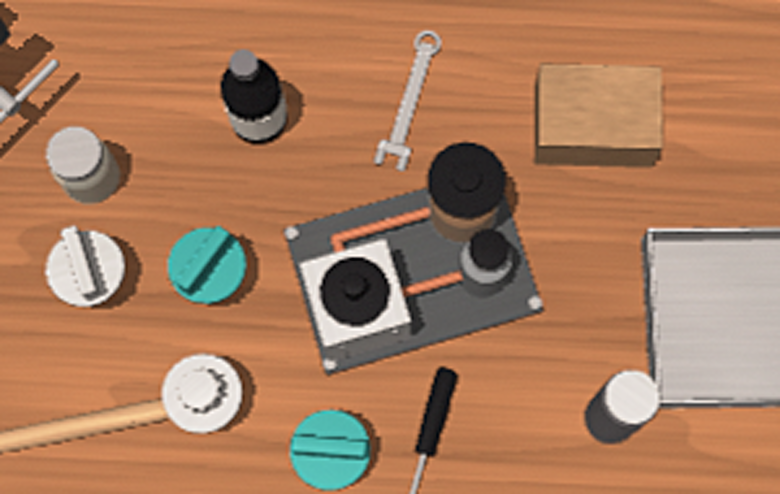

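```bash
cat >> h.py <<'E'
def fit(W,c,r,lo,hi):
    m=(np.hypot(W[...,0]-c[0],W[...,1]-c[1])<r)&(W[...,2]>lo)&(W[...,2]<hi)
    P=W[m]; q=P[:,:2].astype(np.float32)
    rr=cv2.minAreaRect(q); cc,R=cv2.minEnclosingCircle(q)
    return len(P),P[:,2].mean(),P.mean(0)[:2],np.array(rr[0]),np.array(rr[1]),rr[2],np.array(cc),R
E
python3 - <<'E'
from h import *
np.set_printoptions(precision=4,suppress=True)
for c in("top","side"):
    W=np.load(c+"0.npz")["W"]; print(c)
    for n,a in dict(grip=((.533,.07),.03,.135,.16),disc=((.533,.07),.041,.109,.118),house=((.533,.07),.075,.1,.108),primer=((.582,-.07),.03,.122,.135),wing=((.558,.375),.06,.08,.1),flange=((.558,.375),.06,.045,.058),tray=((.54,-.352),.16,.038,.05),traycheck=((.54,-.352),.16,.0,.01), plate=((.6,0),.2,.009,.016)).items():
        print(n,*fit(W,*a))
E
```

```text
top
grip 59 0.14145112786174677 [0.5312 0.0677] [0.5315 0.0675] [0.0203 0.023 ] 59.030372619628906 [0.5317 0.067 ] 0.012428658083081245
disc 404 0.11269141755879457 [0.5313 0.0677] [0.532  0.0688] [0.0731 0.0741] 79.32386016845703 [0.5302 0.069 ] 0.03969702124595642
house 518 0.10424695913907471 [0.5305 0.0682] [0.5322 0.0678] [0.0976 0.0961] 19.40806007385254 [0.5333 0.0676] 0.06604374200105667
primer 182 0.12859209328488316 [ 0.5815 -0.073 ] [ 0.5826 -0.0731] [0.0438 0.0394] 0.5381630659103394 [ 0.583  -0.0732] 0.022420605644583702
wing 169 0.08612788481274984 [0.5581 0.3743] [0.5582 0.3746] [0.0812 0.0189] 22.154329299926758 [0.5581 0.375 ] 0.04122259467840195
flange 466 0.05184711385797043 [0.5565 0.372 ] [0.5581 0.3747] [0.0857 0.0867] 25.919038772583008 [0.5575 0.3745] 0.044540319591760635
tray 483 0.04314087462257224 [ 0.5497 -0.3823] [ 0.5462 -0.3846] [0.2022 0.2501] 3.7681005001068115 [ 0.5453 -0.3673] 0.14395947754383087
traycheck 4486 0.0035330147402430085 [ 0.5407 -0.3568] [ 0.5392 -0.3511] [0.3182 0.3132] 44.03187942504883 [ 0.54   -0.3519] 0.15992653369903564
plate 1633
[... 648 characters left out ...]
0.023391669616103172
wing 322 0.08631254705399016 [0.5619 0.3789] [0.561 0.377] [0.0807 0.0207] 20.406692504882812 [0.5598 0.3802] 0.04048209637403488
flange 715 0.05253715830857612 [0.5579 0.3864] [0.5625 0.3773] [0.0829 0.0885] 46.54669952392578 [0.5618 0.3768] 0.04462108016014099
tray 413 0.04279748256909426 [ 0.5639 -0.3781] [ 0.5546 -0.3605] [0.2722 0.2089] 86.73896026611328 [ 0.5426 -0.3525] 0.1582833081483841
traycheck 2368 0.0033096174811645916 [ 0.5578 -0.3581] [ 0.5373 -0.3306] [0.3172 0.2748] 4.774354457855225 [ 0.5399 -0.3523] 0.15995892882347107
plate 1619 0.011782635034822905 [0.6035 0.0432] [ 0.6112 -0.0053] [0.2874 0.3666] 52.955562591552734 [0.6002 0.0019] 0.1968674659729004
```

```bash
cat >> h.py <<'E'
def rt():
    s=st(); w,x,y,z=s["tool_rot"]
    from scipy.spatial.transform import Rotation as R
    return s,R.from_quat([x,y,z,w]).as_matrix()
def go(t,yaw=None):
    s,M=rt(); d=M.T@(np.array(t)-s["ee_pos"])/.025
    cy=np.degrees(np.arctan2(M[1,0],M[0,0]))
    print("t",round(s["time_s"],2),"pos",s["ee_pos"].round(4),"yaw",round(cy,2),"tilt",M[:,2].round(3),"gap",round(s["finger_gap"],4),"F",s["contact_force"].round(1),"q",s["joint_pos"].round(2))
    print("UNITS total",d.round(2),"" if yaw is None else "rz units %.2f"%((cy-yaw)/8))
E
python3 - <<'E'
from h import *
np.set_printoptions(precision=4,suppress=True)
for c in("top","side"):
    W=np.load(c+"0.npz")["W"]
    m=(W[...,2]>.038)&(W[...,2]<.048)&(abs(W[...,0]-.55)<.15)&(abs(W[...,1]+.352)<.15)
    n,l,s,cen=cv2.connectedComponentsWithStats(m.astype(np.uint8),connectivity=8)
    k=1+np.argmax(s[1:,4]); P=W[l==k]; print(c,s[k],P.min(0),P.max(0),cv2.minAreaRect(P[:,:2].astype(np.float32)))
go((.5338,.0695,.22),21.)
E
```

```text
top [456 217  32  24  84] [ 0.5807 -0.4581  0.0386] [ 0.6503 -0.3654  0.0469] ((0.6330351829528809, -0.42558687925338745), (0.11017028987407684, 0.05518128350377083), 56.928443908691406)
side [291 176  62   7 136] [ 0.4602 -0.2712  0.0381] [ 0.6424 -0.2518  0.048 ] ((0.5511561632156372, -0.26410922408103943), (0.18206067383289337, 0.017011214047670364), 2.437030792236328)
t 0.8 pos [ 0.1756 -0.5999  0.2388] yaw 16.32 tilt [ 0. -0. -1.] gap 0.088 F [1.  0.2 0.6] q [ 1.32  0.69 -0.19  1.57  0.16  0.9  -0.22]
UNITS total [ 21.27 -21.67   0.75] rz units -0.59
```

Call:
servo_tool --plan '[[1,[1,-0.9,0],[0,0,-0.6]],[1,[1,-0.9,0],[0,0,0]],[1,[1,-0.9,0],[0,0,0]],[1,[1,-1,0],[0,0,0]],[1,[1,-1,0],[0,0,0]],[1,[1,-1,0],[0,0,0]],[1,[1,-1,0],[0,0,0]],[1,[1,-1,0],[0,0,0]]]' --grip_force 15

```text
time_s: 1.6
ee_pos: [0.2959, -0.3484, 0.239]
tool_rot: [0.0, 0.983, 0.183, 0.0]
contact_force: [0.7, -0.0, -0.5]
finger_gap: 0.0882
```

```bash
python3 -c "
from h import *
go((.5338,.0695,.22),21.)"
```

```text
t 1.6 pos [ 0.2959 -0.3484  0.239 ] yaw 21.11 tilt [ 0.001 -0.001 -1.   ] gap 0.0882 F [ 0.7 -0.  -0.5] q [ 0.9   0.48 -0.2   2.05  0.16  0.62 -0.61]
UNITS total [ 14.9  -12.17   0.76] rz units 0.01
```

Call:
servo_tool --plan '[[1,[1,-0.75,0],[0,0,0]],[1,[1,-0.75,0],[0,0,0]],[1,[1,-0.75,0],[0,0,0]],[1,[1,-0.75,0],[0,0,0]],[1,[1,-0.75,0],[0,0,0]],[1,[1,-0.75,0],[0,0,0]],[1,[1,-0.75,0],[0,0,0]],[1,[1,-0.75,0],[0,0,0]]]'

```text
time_s: 2.4
ee_pos: [0.4286, -0.1365, 0.2389]
tool_rot: [0.0, 0.983, 0.183, 0.0]
contact_force: [-0.1, -0.7, -0.1]
finger_gap: 0.0877
```

```bash
python3 -c "
from h import *
go((.5338,.0695,.22),21.)"
```

```text
t 2.4 pos [ 0.4286 -0.1365  0.2389] yaw 21.12 tilt [ 0.001 -0.    -1.   ] gap 0.0877 F [-0.1 -0.7 -0.1] q [ 0.32  0.47 -0.17  2.07  0.13  0.61 -1.14]
UNITS total [ 6.89 -6.17  0.76] rz units 0.02
```

Call:
servo_tool --plan '[[1,[1,-0.9,0],[0,0,0]],[1,[1,-0.9,0],[0,0,0]],[1,[1,-0.9,0],[0,0,0]],[1,[1,-0.9,0],[0,0,0]],[1,[1,-0.9,0],[0,0,0]],[1,[1,-0.9,0],[0,0,0]],[1,[0.9,-0.8,0],[0,0,0]],[1,[0,0,0],[0,0,0]]]'

```text
time_s: 3.2
ee_pos: [0.5347, 0.0748, 0.2389]
tool_rot: [-0.002, 0.982, 0.187, 0.002]
contact_force: [-1.0, 0.2, -0.8]
finger_gap: 0.088
```

```bash
python3 - <<'E'
from h import *
np.set_printoptions(precision=4,suppress=True)
go((.5338,.0695,.118),21.)
s,M=rt(); p=s["ee_pos"]
for c in("top","side"):
    im=vision.get_image(c); save(im,c+"1.png"); W=cloud(im)
    print(c,"tcp px",proj(im,p))
    print(fit(W,p,.08,.225,.255))
    m=(np.hypot(W[...,0]-p[0],W[...,1]-p[1])<.08)&(W[...,2]>.2)&(W[...,2]<.30)
    P=(W[m]-p)@M; 
    print("fingers tool-frame n",len(P),P.min(0),P.max(0),"near tip",[P[(P[:,2]>-.03)&(np.sign(P[:,1])==k)].mean(0) for k in(1,-1)])
    cv2.imwrite("pics/%s1z.png"%c,cv2.resize(im["pixels"][160:320,220:420,::-1],None,fx=4,fy=3.7))
E
```

```text
t 3.2 pos [0.5347 0.0748 0.2389] yaw 21.51 tilt [ 0.003  0.004 -1.   ] gap 0.088 F [-1.   0.2 -0.8] q [-0.13  0.57 -0.14  1.83  0.11  0.74 -1.53]
UNITS total [-0.13  0.19  4.84] rz units 0.06
top tcp px [302.2034 228.7917]
(3, np.float64(0.2385332070785174), array([0.5086, 0.1144]), array([0.5084, 0.1143]), array([0.0017, 0.0049]), 21.681869506835938, array([0.5092, 0.1146]), 0.0025409574154764414)
fingers tool-frame n 8 [-0.0108 -0.0494 -0.0461] [ 0.0056 -0.044   0.0058] near tip [array([nan, nan, nan]), array([-0.0097, -0.0465,  0.0005])]
side tcp px [316.8577 217.8624]
(46, np.float64(0.24719412277569483), array([0.5251, 0.1069]), array([0.5396, 0.0753]), array([0.0191, 0.1174]), 26.139768600463867, array([0.5359, 0.0735]), 0.0589408278465271)
fingers tool-frame n 101 [-0.0111 -0.0598 -0.0468] [0.0109 0.0598 0.0017] near tip [array([ 0.0071,  0.0521, -0.0063]), array([ 0.001 , -0.0552, -0.0166])]<stdin>:11: RuntimeWarning: Mean of empty slice.
  ret = um.true_divide(
```

View pics/side1z.png

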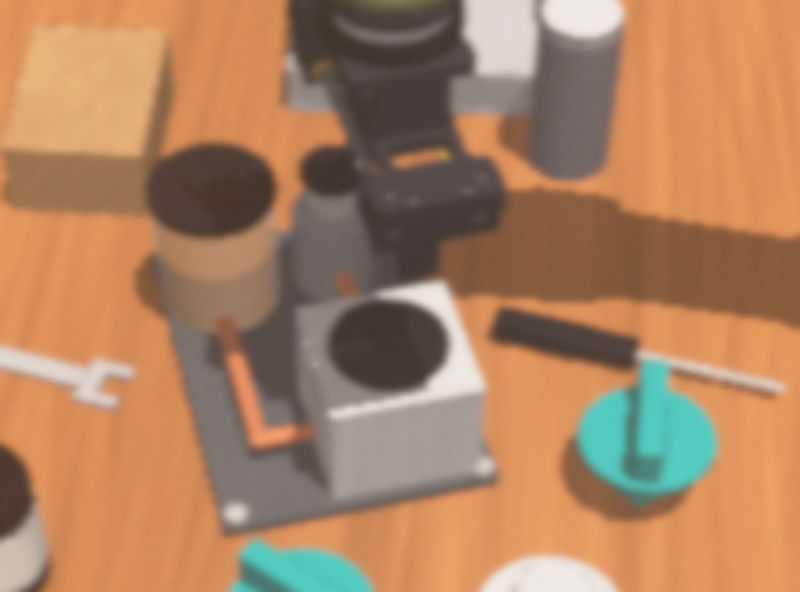

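Call:
servo_tool --plan '[[1,[-0.05,0.15,0.9],[0,0,0]],[1,[0,0,1],[0,0,0]],[1,[0,0,1],[0,0,0]],[1,[0,0,1],[0,0,0]],[1,[0,0,0.6],[0,0,0]],[1,[0,0,0.35],[0,0,0]],[1,[0,0,0],[0,0,0]]]'

```text
time_s: 4.0
ee_pos: [0.5322, 0.0638, 0.1167]
tool_rot: [0.0, 0.983, 0.182, -0.001]
contact_force: [-0.1, 0.5, 0.4]
finger_gap: 0.0884
```

```bash
python3 -c "
from h import *
go((.535,.0707,.117),21.)"
```

```text
t 4.0 pos [0.5322 0.0638 0.1167] yaw 21.03 tilt [-0.002 -0.001 -1.   ] gap 0.0884 F [-0.1  0.5  0.4] q [-0.15  0.76 -0.1   1.94  0.16  0.45 -1.56]
UNITS total [ 0.2  -0.22 -0.01] rz units 0.00
```

Call:
servo_tool --plan '[[1,[0.2,-0.2,0],[0,0,0]],[1,[0,0,0],[0,0,0]],[0,[0,0,0],[0,0,0]],[0,[0,0,0],[0,0,0]],[0,[0,0,0],[0,0,0]],[0,[0,0,0],[0,0,0]],[0,[0,0,0],[0,0,0]],[0,[0,0,0],[0,0,0]]]'

```text
time_s: 4.8
ee_pos: [0.5359, 0.0716, 0.1174]
tool_rot: [0.0, 0.983, 0.183, -0.0]
contact_force: [0.1, -0.3, 0.2]
finger_gap: 0.0424
```

```bash
python3 -c "
from h import *
go((.535,.0707,.117),21.)"
```

```text
t 4.8 pos [0.5359 0.0716 0.1174] yaw 21.12 tilt [-0. -0. -1.] gap 0.0424 F [ 0.1 -0.3  0.2] q [-0.16  0.76 -0.1   1.93  0.15  0.46 -1.57]
UNITS total [-0.05  0.02  0.02] rz units 0.01
```

Closing at about 70 mm/s, so a few more rows are needed before the lift.

Call:
servo_tool --plan '[[0,[0,0,0],[0,0,0]],[0,[0,0,0],[0,0,0]],[0,[0,0,0],[0,0,0]],[0,[0,0,0],[0,0,0]],[0,[0,0,0],[0,0,0]],[0,[0,0,-0.3],[0,0,0]],[0,[0,0,-0.6],[0,0,0]],[0,[0,0,-1],[0,0,0]]]'

```text
time_s: 5.6
ee_pos: [0.5349, 0.0715, 0.1648]
tool_rot: [0.0, 0.983, 0.183, -0.002]
contact_force: [0.1, 0.3, 0.5]
finger_gap: 0.0237
```

```bash
python3 -c "
from h import *
go((.549,-.357,.22),21.)"
```

```text
t 5.6 pos [0.5349 0.0715 0.1648] yaw 21.13 tilt [-0.003 -0.001 -1.   ] gap 0.0237 F [0.1 0.3 0.5] q [-0.15  0.68 -0.12  1.9   0.14  0.57 -1.56]
UNITS total [-5.66 16.19 -2.2 ] rz units 0.02
```

Call:
servo_tool --plan '[[0,[-0.2,0.6,-1],[0,0,0]],[0,[-0.35,1,-0.8],[0,0,0]],[0,[-0.35,1,0],[0,0,0]],[0,[-0.35,1,0],[0,0,0]],[0,[-0.35,1,0],[0,0,0]],[0,[-0.35,1,0],[0,0,0]],[0,[-0.35,1,0],[0,0,0]],[0,[-0.35,1,0],[0,0,0]]]'

```text
time_s: 6.4
ee_pos: [0.5424, -0.1305, 0.2105]
tool_rot: [0.0, 0.983, 0.183, 0.0]
contact_force: [-0.0, 0.1, -1.4]
finger_gap: 0.0235
```

Call:
servo_tool --plan '[[0,[-0.35,1,0],[0,0,0]],[0,[-0.35,1,0],[0,0,0]],[0,[-0.35,1,0],[0,0,0]],[0,[-0.35,1,0],[0,0,0]],[0,[-0.35,1,0],[0,0,0]],[0,[-0.35,1,0],[0,0,0]],[0,[-0.35,1,0],[0,0,0]],[0,[-0.35,1,0],[0,0,0]]]'

```text
time_s: 7.2
ee_pos: [0.5491, -0.3422, 0.2104]
tool_rot: [-0.0, 0.983, 0.183, -0.0]
contact_force: [-0.0, 0.2, -0.9]
finger_gap: 0.0234
```

```bash
python3 -c "
from h import *
go((.549,-.357,.033),21.)"
```

```text
t 7.2 pos [ 0.5491 -0.3422  0.2104] yaw 21.12 tilt [-0.  0. -1.] gap 0.0234 F [-0.   0.2 -0.9] q [ 0.59  0.75 -0.2   1.52  0.17  0.88 -0.87]
UNITS total [-0.21  0.55  7.1 ] rz units 0.01
```

Call:
servo_tool --plan '[[0,[0,0.2,1],[0,0,0]],[0,[0,0,1],[0,0,0]],[0,[0,0,1],[0,0,0]],[0,[0,0,1],[0,0,0]],[0,[0,0,1],[0,0,0]],[0,[0,0,1],[0,0,0]],[0,[0,0,0.6],[0,0,0]],[0,[0,0,0.4],[0,0,0]]]'

```text
time_s: 8.0
ee_pos: [0.5508, -0.3456, 0.0341]
tool_rot: [-0.0, 0.983, 0.183, -0.0]
contact_force: [0.6, 0.5, -0.4]
finger_gap: 0.0237
```

```bash
python3 -c "
from h import *
go((.549,-.357,.030),21.)"
```

```text
t 8.0 pos [ 0.5508 -0.3456  0.0341] yaw 21.12 tilt [-0.001  0.001 -1.   ] gap 0.0237 F [ 0.6  0.5 -0.4] q [ 0.57  0.99 -0.15  1.6   0.23  0.56 -0.91]
UNITS total [-0.23  0.4   0.16] rz units 0.02
```

Release over the floor, with fingertips only partly opened before rising.

Call:
servo_tool --plan '[[0,[0,0,0.15],[0,0,0]],[0,[0,0,0.05],[0,0,0]],[0.7,[0,0,0],[0,0,0]],[0.7,[0,0,0],[0,0,0]],[0.7,[0,0,0],[0,0,0]],[0.7,[0,0,-0.5],[0,0,0]],[0.7,[0,0,-1],[0,0,0]],[0.8,[0,0,-1],[0,0,0]]]'

```text
time_s: 8.8
ee_pos: [0.5511, -0.3459, 0.0939]
tool_rot: [0.0, 0.983, 0.183, -0.0]
contact_force: [0.9, -0.4, 1.1]
finger_gap: 0.0677
```

Call:
servo_tool --plan '[[0.9,[0,0,-1],[0,0,-1]],[1,[0,0,-1],[0,0,-1]],[1,[0,0,-1],[0,0,-1]],[1,[0,0,-1],[0,0,-1]],[1,[0,0,-1],[0,0,-1]],[1,[0,0,-1],[0,0,-1]]]'

```text
time_s: 9.4
ee_pos: [0.5509, -0.3461, 0.2448]
tool_rot: [0.001, 0.822, 0.57, -0.0]
contact_force: [0.0, -0.3, 0.7]
finger_gap: 0.0884
```

```bash
python3 - <<'E'
from h import *
go((.5605,.3765,.23),201.)
for c in ("top","side"):
    im=vision.get_image(c); save(im,c+"2.png"); print([(np.round(r["location"],0),round(r["score"],2)) for r in finder.tip_of(c,"cover")])
cv2.imwrite("pics/top2z.png",cv2.resize(vision.get_image("top")["pixels"][150:350,270:520,::-1],None,fx=3,fy=3))
E
```

```text
t 9.4 pos [ 0.5509 -0.3461  0.2448] yaw 69.44 tilt [ 0.001 -0.001 -1.   ] gap 0.0884 F [ 0.  -0.3  0.7] q [ 0.73  0.75 -0.46  1.47  0.36  1.01 -0.18]
UNITS total [27.2  -9.79  0.56] rz units -16.45
[(array([446., 255.]), 0.81), (array([335., 308.]), 0.18)]
[(array([327., 170.]), 0.9)]
```

View pics/side2.png

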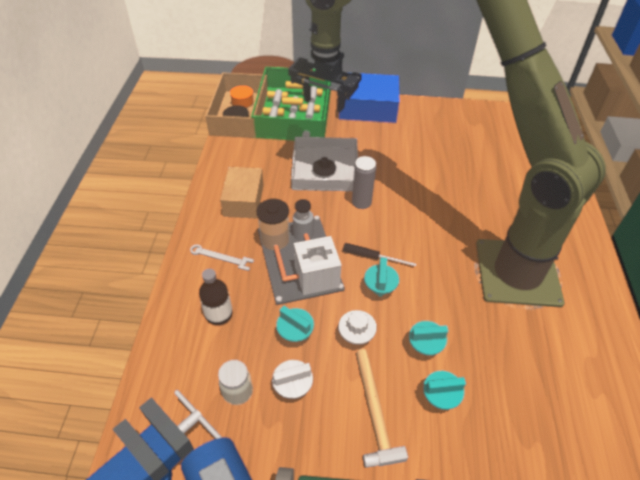

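Call:
servo_tool --plan '[[1,[0.93,-0.36,0],[0,0,-1]],[1,[0.97,-0.22,0],[0,0,-1]],[1,[1,-0.09,0],[0,0,-1]],[1,[1,0.05,0],[0,0,-1]],[1,[0.98,0.19,0],[0,0,-1]],[1,[0.94,0.33,0],[0,0,-1]],[1,[0.89,0.45,0],[0,0,-1]],[1,[0.82,0.57,0],[0,0,-1]]]'

```text
time_s: 10.45
ee_pos: [0.5495, -0.1453, 0.2412]
tool_rot: [-0.001, 0.396, 0.918, -0.001]
contact_force: [0.1, -0.5, 0.6]
finger_gap: 0.0879
```

Call:
servo_tool --plan '[[1,[0.73,0.68,0],[0,0,-1]],[1,[0.63,0.78,0],[0,0,-1]],[1,[0.52,0.86,0],[0,0,-1]],[1,[0.39,0.92,0],[0,0,-1]],[1,[0.26,0.97,0],[0,0,-1]],[1,[0.12,0.99,0],[0,0,-1]],[1,[-0.02,1,0],[0,0,-1]],[1,[-0.16,0.99,0],[0,0,-1]]]'

```text
time_s: 11.25
ee_pos: [0.5494, 0.0546, 0.2411]
tool_rot: [-0.001, -0.151, 0.989, -0.0]
contact_force: [0.7, 0.3, -0.1]
finger_gap: 0.0884
```

```bash
python3 - <<'E'
from h import *
np.set_printoptions(precision=4,suppress=True)
go((.5605,.3765,.23),201.)
for c in ("top","side"):
    im=vision.get_image(c); save(im,c+"3.png"); W=cloud(im); np.savez(c+"3.npz",W=W,px=im["pixels"],T=im["camera_from_world"])
    print(c,fit(W,(.5345,.07),.075,.1,.108))
    print("hole",fit(W,(.5345,.07),.04,.06,.095))
    cv2.imwrite("pics/%s3z.png"%c,cv2.resize(im["pixels"][200:300,260:380,::-1],None,fx=6,fy=6))
    print([(np.round(r["location"],1),round(r["score"],2)) for r in finder.tip_of(c,"mouth")])
    for r in finder.tip_of(c,"mouth")[:1]: print(world(im,*r["location"],z=.105))
E
```

```text
t 11.25 pos [0.5494 0.0546 0.2411] yaw -162.63 tilt [-0.003 -0.001 -1.   ] gap 0.0884 F [ 0.7  0.3 -0.1] q [ 0.39  0.77 -1.03  1.76  0.75  1.07  0.96]
UNITS total [-4.27 12.16  0.43] rz units -45.45
top (602, np.float64(0.104016928239572), array([0.5271, 0.0646]), array([0.5292, 0.0669]), array([0.0902, 0.0958]), 19.43389320373535, array([0.5282, 0.066 ]), 0.06402739882469177)
hole (162, np.float64(0.07640037973817229), array([0.5366, 0.07  ]), array([0.5394, 0.0714]), array([0.069 , 0.0378]), 31.048255920410156, array([0.5407, 0.0692]), 0.03459157422184944)
[(array([303.3, 242.1]), 0.87), (array([250.9, 280.1]), 0.46)]
[0.532  0.0768 0.105 ]
side (908, np.float64(0.10402764720351416), array([0.5354, 0.0731]), array([0.5356, 0.0707]), array([0.0969, 0.1014]), 20.00861167907715, array([0.5356, 0.0705]), 0.06852366775274277)
hole (148, np.float64(0.07990590204909759), array([0.5343, 0.0547]), array([0.5346, 0.0608]), array([0.0452, 0.056 ]), 69.35301208496094, array([0.5348, 0.0611]), 0.03585796058177948)
[(array([316. , 251.7]), 0.81)]
[0.5372 0.0646 0.105 ]
```

View pics/top3z.png

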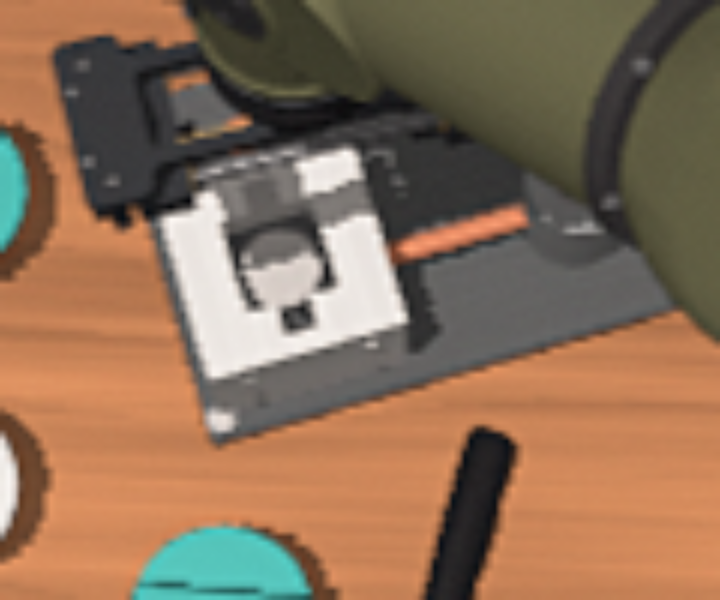

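Call:
servo_tool --plan '[[1,[-0.35,1,0],[0,0,-0.2]],[1,[-0.35,1,0],[0,0,-0.2]],[1,[-0.35,1,0],[0,0,0]],[1,[-0.35,1,0],[0,0,0]],[1,[-0.35,1,0],[0,0,0]],[1,[-0.35,1,0],[0,0,0]]]'

```text
time_s: 12.15
ee_pos: [0.5502, 0.212, 0.242]
tool_rot: [-0.0, -0.174, 0.985, -0.001]
contact_force: [0.3, -0.2, 0.4]
finger_gap: 0.0879
```

```bash
python3 - <<'E'
from h import *
go((.5605,.3765,.23),201-360)
E
```

```text
t 12.15 pos [0.5502 0.212  0.242 ] yaw -159.92 tilt [-0.    -0.002 -1.   ] gap 0.0879 F [ 0.3 -0.2  0.4] q [ 0.08  0.81 -1.01  1.65  0.75  1.12  0.79]
UNITS total [-2.65  6.04  0.47] rz units -0.12
```

Call:
servo_tool --plan '[[1,[-0.45,1,0],[0,0,-0.1]],[1,[-0.45,1,0],[0,0,0]],[1,[-0.45,1,0],[0,0,0]],[1,[-0.45,1,0],[0,0,0]],[1,[-0.45,1,0],[0,0,0]],[1,[-0.3,0.8,0],[0,0,0]],[1,[0,0,0],[0,0,0]]]'

```text
time_s: 12.85
ee_pos: [0.5565, 0.3732, 0.2422]
tool_rot: [-0.0, -0.184, 0.983, 0.001]
contact_force: [-0.1, -1.4, -0.4]
finger_gap: 0.0881
```

```bash
python3 - <<'E'
from h import *
np.set_printoptions(precision=4,suppress=True)
go((.5605,.3765,.058),201-360)
W=np.load("side3.npz")["W"];print(fit(W,(.56,.376),.06,.08,.1)); W=np.load("top3.npz")["W"];print(fit(W,(.56,.376),.06,.08,.1))
E
```

```text
t 12.85 pos [0.5565 0.3732 0.2422] yaw -158.83 tilt [-0.001  0.001 -1.   ] gap 0.0881 F [-0.1 -1.4 -0.4] q [-0.22  0.9  -0.97  1.39  0.75  1.24  0.7 ]
UNITS total [-0.2   0.05  7.37] rz units 0.02
(317, np.float64(0.08598920379995846), array([0.5618, 0.3785]), array([0.561 , 0.3767]), array([0.0804, 0.0202]), 21.784635543823242, array([0.5602, 0.3788]), 0.04033607989549637)
(167, np.float64(0.08566430721720342), array([0.5573, 0.374 ]), array([0.5584, 0.3746]), array([0.0798, 0.0184]), 23.18357276916504, array([0.5579, 0.3759]), 0.040129393339157104)
```

Call:
servo_tool --plan '[[1,[-0.2,0,1],[0,0,0]],[1,[0,0,1],[0,0,0]],[1,[0,0,1],[0,0,0]],[1,[0,0,1],[0,0,0]],[1,[0,0,1],[0,0,0]],[1,[0,0,1],[0,0,0]],[1,[0,0,0.5],[0,0,0]],[1,[0,0,0],[0,0,0]]]'

```text
time_s: 13.65
ee_pos: [0.562, 0.3701, 0.078]
tool_rot: [-0.001, -0.182, 0.983, -0.002]
contact_force: [0.2, -0.3, 0.4]
finger_gap: 0.088
```

```bash
python3 - <<'E'
from h import *
np.set_printoptions(precision=4,suppress=True)
go((.5608,.3768,.057),201.3-360)
E
```

```text
t 13.65 pos [0.562  0.3701 0.078 ] yaw -159.0 tilt [-0.002 -0.004 -1.   ] gap 0.088 F [ 0.2 -0.3  0.4] q [-0.25  1.09 -0.86  1.5   0.92  1.    0.58]
UNITS total [-0.05  0.27  0.84] rz units -0.04
```

Call:
servo_tool --plan '[[1,[-0.05,0.27,0.4],[0,0,0]],[1,[0,0,0.4],[0,0,0]],[1,[0,0,0],[0,0,0]],[1,[0,0,0],[0,0,0]]]'

```text
time_s: 14.05
ee_pos: [0.5607, 0.3797, 0.0601]
tool_rot: [0.0, -0.183, 0.983, -0.0]
contact_force: [0.5, 0.8, 0.5]
finger_gap: 0.0883
```

```bash
python3 - <<'E'
from h import *
np.set_printoptions(precision=4,suppress=True)
go((.5608,.3768,.057),201.3-360)
E
```

```text
t 14.05 pos [0.5607 0.3797 0.0601] yaw -158.87 tilt [ 0. -0. -1.] gap 0.0883 F [0.5 0.8 0.5] q [-0.26  1.11 -0.85  1.49  0.94  0.98  0.56]
UNITS total [ 0.04 -0.11  0.12] rz units -0.02
```

Call:
servo_tool --plan '[[0.6,[0.05,-0.1,0.08],[0,0,0]],[0,[0,0,0],[0,0,0]],[0,[0,0,0],[0,0,0]],[0,[0,0,0],[0,0,0]],[0,[0,0,0],[0,0,0]],[0,[0,0,0],[0,0,0]],[0,[0,0,0],[0,0,0]],[0,[0,0,0],[0,0,0]]]' --grip_force 45

```text
time_s: 14.85
ee_pos: [0.5605, 0.3769, 0.0579]
tool_rot: [0.0, -0.183, 0.983, -0.0]
contact_force: [0.2, -0.1, 0.9]
finger_gap: 0.0263
```

Call:
servo_tool --plan '[[0,[0,0,0],[0,0,0]],[0,[0,0,0],[0,0,0]],[0,[0,0,0],[0,0,0]],[0,[0,0,0],[0,0,0]],[0,[0,0,0],[0,0,0]],[0,[0,0,0],[0,0,0]]]'

```text
time_s: 15.45
ee_pos: [0.5604, 0.3768, 0.0579]
tool_rot: [-0.0, -0.183, 0.983, -0.0]
contact_force: [0.6, 0.5, -0.6]
finger_gap: 0.0181
```

```bash
python3 - <<'E'
from h import *
np.set_printoptions(precision=4,suppress=True)
go((.5608,.3768,.057),201.3-360)
E
```

```text
t 15.45 pos [0.5604 0.3768 0.0579] yaw -158.88 tilt [-0. -0. -1.] gap 0.0181 F [ 0.6  0.5 -0.6] q [-0.26  1.11 -0.84  1.5   0.94  0.97  0.56]
UNITS total [-0.01 -0.01  0.04] rz units -0.02
```

Call:
servo_tool --plan '[[0,[0,0,-0.4],[0,0,0]],[0,[0,0,-0.8],[0,0,0]],[0,[0,0,-1],[0,0,0]],[0,[0,0,-1],[0,0,0]],[0,[0,0,-1],[0,0,0]],[0,[0,0,-1],[0,0,0]],[0,[0,0,-1],[0,0,0.2]],[0,[0,0,0],[0,0,0]]]'

```text
time_s: 16.25
ee_pos: [0.5614, 0.3793, 0.2185]
tool_rot: [0.003, -0.169, 0.986, 0.003]
contact_force: [0.4, -0.4, -1.6]
finger_gap: 0.0178
```

```bash
python3 - <<'E'
from h import *
np.set_printoptions(precision=4,suppress=True)
go((.5345,.0704,.20),-160.5)
im=vision.get_image("side"); save(im,"side4.png")
cv2.imwrite("pics/side4z.png",cv2.resize(im["pixels"][200:440,180:440,::-1],None,fx=2.5,fy=2.5))
E
```

```text
t 16.25 pos [0.5614 0.3793 0.2185] yaw -160.49 tilt [ 0.006  0.006 -1.   ] gap 0.0178 F [ 0.4 -0.4 -1.6] q [-0.23  0.93 -0.95  1.4   0.77  1.2   0.65]
UNITS total [  5.15 -11.29   0.66] rz units 0.00
```

View pics/side4z.png

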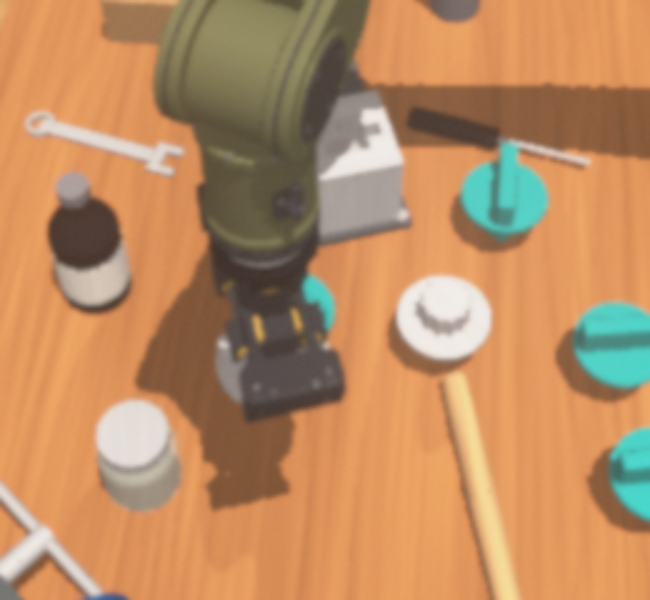

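Call:
servo_tool --plan '[[0,[0.3,-0.6,0],[0,0,0]],[0,[0.45,-1,0],[0,0,0]],[0,[0.45,-1,0],[0,0,0]],[0,[0.45,-1,0],[0,0,0]],[0,[0.45,-1,0],[0,0,0]],[0,[0.45,-1,0],[0,0,0]],[0,[0.45,-1,0],[0,0,0]],[0,[0.45,-1,0],[0,0,0]]]'

```text
time_s: 17.1
ee_pos: [0.5417, 0.1672, 0.2117]
tool_rot: [-0.001, -0.17, 0.985, -0.0]
contact_force: [0.4, 0.4, -2.1]
finger_gap: 0.0173
```

Call:
servo_tool --plan '[[0,[0.45,-1,0],[0,0,0]],[0,[0.45,-1,0],[0,0,0]],[0,[0.45,-1,0],[0,0,0]],[0,[0.2,-0.5,0],[0,0,0]],[0,[0,0,0],[0,0,0]],[0,[0,0,0],[0,0,0]]]'

```text
time_s: 17.7
ee_pos: [0.5353, 0.0748, 0.2129]
tool_rot: [0.0, -0.17, 0.985, 0.001]
contact_force: [-1.5, 0.1, -2.1]
finger_gap: 0.0178
```

```bash
python3 - <<'E'
from h import *
go((.5345,.0704,.17),-160.5)
E
```

```text
t 17.7 pos [0.5353 0.0748 0.2129] yaw -160.43 tilt [-0.     0.002 -1.   ] gap 0.0178 F [-1.5  0.1 -2.1] q [ 0.34  0.79 -1.01  1.83  0.8   1.    0.9 ]
UNITS total [ 0.09 -0.16  1.72] rz units 0.01
```

Call:
servo_tool --plan '[[0,[0.1,-0.16,0.5],[0,0,0]],[0,[0,0,0.8],[0,0,0]],[0,[0,0,0.2],[0,0,0]],[0,[0,0,0],[0,0,0]],[0,[0,0,0],[0,0,0]]]'

```text
time_s: 18.2
ee_pos: [0.5345, 0.0699, 0.1758]
tool_rot: [0.0, -0.17, 0.985, 0.0]
contact_force: [0.6, -0.2, -2.1]
finger_gap: 0.0175
```

```bash
python3 - <<'E'
from h import *
np.set_printoptions(precision=4,suppress=True)
go((.5345,.0704,.17),-160.5)
for c in("side","top"):
    im=vision.get_image(c); save(im,c+"5.png"); W=cloud(im)
    cv2.imwrite("pics/%s5z.png"%c,cv2.resize(im["pixels"][180:310,240:400,::-1],None,fx=4.5,fy=4.5,interpolation=cv2.INTER_CUBIC))
    print(c,fit(W,(.5345,.07),.06,.205,.228)) # flange top z ~ .223
    print(c,fit(W,(.5345,.07),.08,.1,.108))
E
```

```text
t 18.2 pos [0.5345 0.0699 0.1758] yaw -160.42 tilt [ 0.     0.001 -1.   ] gap 0.0175 F [ 0.6 -0.2 -2.1] q [ 0.33  0.84 -0.97  1.87  0.87  0.93  0.85]
UNITS total [-0.01  0.02  0.23] rz units 0.01
side (9, np.float64(0.20834974454666988), array([0.5627, 0.0805]), array([0.5546, 0.0689]), array([0.0561, 0.0077]), 52.3663444519043, array([0.5518, 0.071 ]), 0.028155969455838203)
side (615, np.float64(0.10396456661946218), array([0.5349, 0.0909]), array([0.5351, 0.0722]), array([0.0969, 0.0982]), 18.915517807006836, array([0.5355, 0.0716]), 0.0668315663933754)
top (32, np.float64(0.20700960862035112), array([0.5077, 0.0593]), array([0.51  , 0.0615]), array([0.0343, 0.0147]), 25.891794204711914, array([0.5092, 0.0633]), 0.01806533895432949)
top (290, np.float64(0.1040765595465516), array([0.505 , 0.0649]), array([0.5325, 0.0679]), array([0.0973, 0.0961]), 19.946529388427734, array([0.5321, 0.0684]), 0.06668435037136078)
```

View pics/side5z.png

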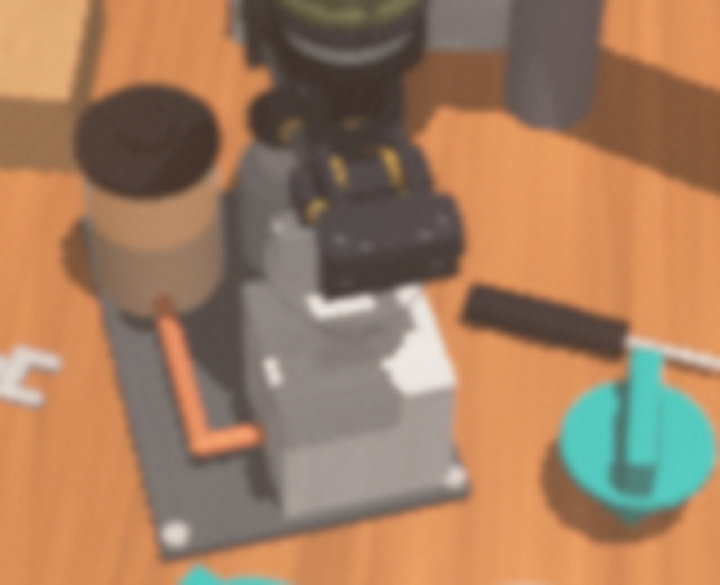

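View pics/top5z.png

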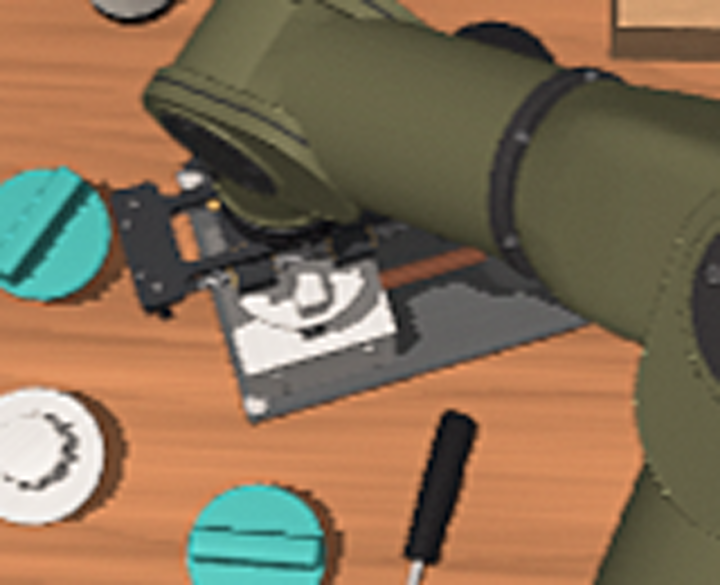

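Call:
servo_tool --plan '[[0,[0,0,0.25],[0,0,0]],[0,[0,0,0.25],[0,0,0]],[0,[0,0,0.25],[0,0,0]],[0,[0,0,0.25],[0,0,0]],[0,[0,0,0],[0,0,0]]]'

```text
time_s: 18.8
ee_pos: [0.5337, 0.0686, 0.1493]
tool_rot: [-0.001, -0.17, 0.986, -0.0]
contact_force: [-0.1, 0.1, -1.9]
finger_gap: 0.0175
```

```bash
python3 - <<'E'
from h import *
go((.5345,.0704,.135),-160.5); print(st()["torque"].round(2))
E
```

```text
t 18.8 pos [0.5337 0.0686 0.1493] yaw -160.48 tilt [-0.002 -0.001 -1.   ] gap 0.0175 F [-0.1  0.1 -1.9] q [ 0.31  0.87 -0.94  1.89  0.92  0.89  0.81]
UNITS total [-0.06  0.06  0.57] rz units 0.00
[ 0.1  -0.13  0.  ]
```

In without contact. Next: lugs into the slots, down to the spring plate.

Call:
servo_tool --plan '[[0,[-0.05,0.05,0.15],[0,0,0]],[0,[0,0,0.15],[0,0,0]],[0,[0,0,0.15],[0,0,0]],[0,[0,0,0.1],[0,0,0]],[0,[0,0,0],[0,0,0]]]'

```text
time_s: 19.3
ee_pos: [0.5349, 0.0704, 0.1363]
tool_rot: [-0.0, -0.17, 0.986, -0.0]
contact_force: [-0.3, 0.7, -1.8]
finger_gap: 0.0176
```

```bash
python3 - <<'E'
from h import *
go((.5345,.0704,.1205),-160.5); print(st()["torque"].round(2))
E
```

```text
t 19.3 pos [0.5349 0.0704 0.1363] yaw -160.48 tilt [-0.001 -0.    -1.   ] gap 0.0176 F [-0.3  0.7 -1.8] q [ 0.3   0.89 -0.92  1.9   0.94  0.87  0.79]
UNITS total [0.01 0.01 0.63] rz units 0.00
[ 0.14 -0.11  0.03]
```

Call:
servo_tool --plan '[[0,[0,0,0.2],[0,0,0]],[0,[0,0,0.2],[0,0,0]],[0,[0,0,0.2],[0,0,0]],[0,[0,0,0.05],[0,0,0]],[0,[0,0,0],[0,0,0]],[0,[0,0,0],[0,0,0]]]' --grip_force 55

```text
time_s: 19.9
ee_pos: [0.5356, 0.0708, 0.1212]
tool_rot: [0.001, -0.17, 0.986, -0.0]
contact_force: [-1.0, -1.6, 7.6]
finger_gap: 0.0174
```

```bash
python3 - <<'E'
from h import *
go((.5345,.0704,.1200),-160.5); print(st()["torque"].round(2))
E
```

```text
t 19.9 pos [0.5356 0.0708 0.1212] yaw -160.48 tilt [ 0.002 -0.    -1.   ] gap 0.0174 F [-1.  -1.6  7.6] q [ 0.29  0.91 -0.9   1.9   0.98  0.84  0.76]
UNITS total [ 0.04 -0.    0.05] rz units 0.00
[-0.23  0.18 -0.01]
```

Call:
servo_tool --plan '[[0,[0,0,0.05],[0,0,0.6]],[0,[0,0,0],[0,0,0.8]],[0,[0,0,0],[0,0,0.8]],[0,[0,0,0],[0,0,0.8]],[0,[0,0,0],[0,0,0]]]'

```text
time_s: 20.4
ee_pos: [0.5364, 0.0714, 0.1206]
tool_rot: [0.002, 0.04, 0.999, 0.0]
contact_force: [0.3, -1.0, 8.8]
finger_gap: 0.0176
```

```bash
python3 - <<'E'
from h import *
go((.5350,.0704,.1200),119.5); print(st()["torque"].round(2))
E
```

```text
t 20.4 pos [0.5364 0.0714 0.1206] yaw 175.4 tilt [ 0.004  0.001 -1.   ] gap 0.0176 F [ 0.3 -1.   8.8] q [ 0.24  0.88 -0.81  1.91  0.92  0.78  0.4 ]
UNITS total [ 0.05 -0.04  0.02] rz units 6.99
[-0.04  0.02 -0.  ]
```

Call:
servo_tool --plan '[[0,[0,0,0],[0,0,0.9]],[0,[0,0,0],[0,0,0.9]],[0,[0,0,0],[0,0,0.9]],[0,[0,0,0],[0,0,0.9]],[0,[0,0,0],[0,0,0.9]],[0,[0,0,0],[0,0,0.9]],[0,[0,0,0],[0,0,0.9]],[0,[0,0,0],[0,0,0.7]]]'

```text
time_s: 21.2
ee_pos: [0.5366, 0.0713, 0.1205]
tool_rot: [0.001, 0.505, 0.863, 0.001]
contact_force: [-1.1, 0.1, 8.0]
finger_gap: 0.0175
```

```bash
python3 - <<'E'
from h import *
go((.5350,.0704,.1200),119.5); print(st()["torque"].round(2))
E
```

```text
t 21.2 pos [0.5366 0.0713 0.1205] yaw 119.29 tilt [ 0.004  0.001 -1.   ] gap 0.0175 F [-1.1  0.1  8. ] q [ 0.11  0.81 -0.56  1.91  0.72  0.63 -0.4 ]
UNITS total [-0.   -0.08  0.02] rz units -0.03
[-0.15  0.1   0.1 ]
```

Call:
servo_tool --plan '[[0,[0,0,-0.15],[0,0,0]],[0,[0,0,-0.15],[0,0,0]],[0,[0,0,0],[0,0,0]],[0.5,[0,0,0],[0,0,0]],[0.5,[0,0,0],[0,0,0]],[0.5,[0,0,0],[0,0,0]],[0.5,[0,0,0],[0,0,0]],[0.5,[0,0,0],[0,0,0]]]'

```text
time_s: 22.0
ee_pos: [0.5349, 0.0705, 0.1265]
tool_rot: [-0.0, 0.504, 0.864, -0.0]
contact_force: [-0.6, -0.8, -0.3]
finger_gap: 0.0438
```

Call:
servo_tool --plan '[[0.5,[0,0,-0.5],[0,0,0]],[0.5,[0,0,-1],[0,0,0]],[0.5,[0,0,-1],[0,0,0]],[0.5,[0,0,-0.8],[0,0,0]],[0.3,[0,0,0],[0,0,0]]]'

```text
time_s: 22.5
ee_pos: [0.5367, 0.0714, 0.2124]
tool_rot: [0.002, 0.504, 0.864, 0.002]
contact_force: [0.2, -0.2, -0.2]
finger_gap: 0.038
```

```bash
python3 - <<'E'
from h import *
np.set_printoptions(precision=4,suppress=True)
go((.5850,-.070,.16),119.5)
for c in("side","top"):
    im=vision.get_image(c); save(im,c+"6.png"); W=cloud(im)
    cv2.imwrite("pics/%s6z.png"%c,cv2.resize(im["pixels"][180:310,240:400,::-1],None,fx=4.5,fy=4.5,interpolation=cv2.INTER_CUBIC))
    print(c,"wing",fit(W,(.535,.07),.06,.15,.165))
    print(c,"flange",fit(W,(.535,.07),.05,.12,.13))
E
```

```text
t 22.5 pos [0.5367 0.0714 0.2124] yaw 119.51 tilt [ 0.006  0.002 -1.   ] gap 0.038 F [ 0.2 -0.2 -0.2] q [ 0.19  0.69 -0.68  1.84  0.58  0.82 -0.27]
UNITS total [-5.87 -1.12  2.1 ] rz units 0.00
side wing (217, np.float64(0.1573616856980031), array([0.5365, 0.0772]), array([0.5381, 0.0731]), array([0.0184, 0.0827]), 28.902433395385742, array([0.5347, 0.0712]), 0.04142598435282707)
side flange (549, np.float64(0.1241749849357577), array([0.5385, 0.0796]), array([0.5374, 0.0744]), array([0.0868, 0.0846]), 17.48366355895996, array([0.5376, 0.0734]), 0.04499605670571327)
top wing (35, np.float64(0.15748960366891115), array([0.5174, 0.099 ]), array([0.5175, 0.0992]), array([0.0178, 0.0134]), 29.76718521118164, array([0.5176, 0.0992]), 0.009961500763893127)
top flange (134, np.float64(0.12444285303982788), array([0.5217, 0.0822]), array([0.5206, 0.0767]), array([0.0819, 0.0567]), 75.04491424560547, array([0.5333, 0.0722]), 0.0422421470284462)
```

View pics/side6z.png

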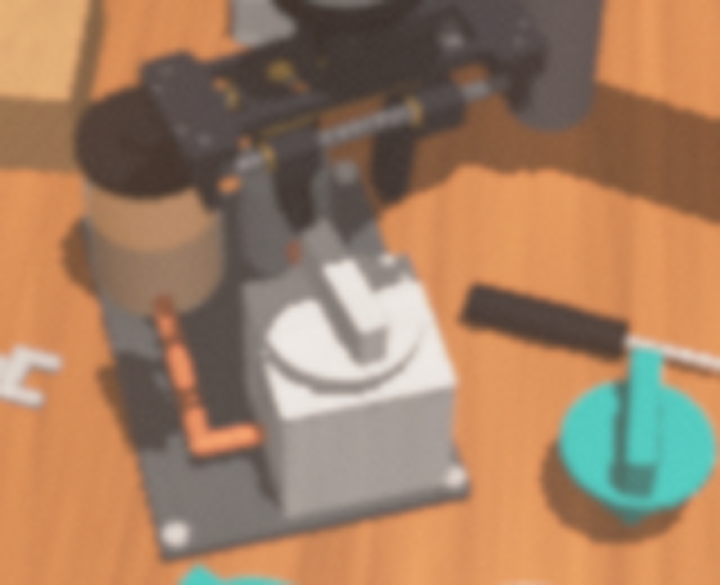

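Call:
servo_tool --plan '[[0,[-1,-0.2,0],[0,0,0]],[0,[-1,-0.2,0],[0,0,0]],[0,[-1,-0.2,0],[0,0,0]],[0,[-1,-0.2,0],[0,0,0]],[0,[-1,-0.2,0],[0,0,0]],[0,[-0.8,-0.1,0],[0,0,0]],[0,[0,0,0],[0,0,0]],[0,[0,0,0],[0,0,0]]]'

```text
time_s: 23.4
ee_pos: [0.5817, -0.0684, 0.2082]
tool_rot: [-0.001, 0.504, 0.864, -0.0]
contact_force: [0.1, 1.0, -0.5]
finger_gap: 0.0004
```

```bash
python3 - <<'E'
from h import *
np.set_printoptions(precision=4,suppress=True)
go((.5850,-.0705,.135),119.5)
im=vision.get_image("side"); W=cloud(im)
print("wing",fit(W,(.535,.07),.06,.15,.165))
print("flange",fit(W,(.535,.07),.055,.12,.13))
im=vision.get_image("top"); W=cloud(im)
print("wing",fit(W,(.535,.07),.06,.15,.165))
print("flange",fit(W,(.535,.07),.055,.12,.13))
E
```

```text
t 23.4 pos [ 0.5817 -0.0684  0.2082] yaw 119.52 tilt [-0.002  0.001 -1.   ] gap 0.0004 F [ 0.1  1.  -0.5] q [ 0.43  0.75 -0.69  1.7   0.59  0.91  0.01]
UNITS total [-0.14  0.08  2.93] rz units 0.00
wing (222, np.float64(0.15708246530711062), array([0.5368, 0.0766]), array([0.5367, 0.0747]), array([0.0184, 0.0814]), 29.235713958740234, array([0.5402, 0.0767]), 0.04100332409143448)
flange (554, np.float64(0.12415268347727308), array([0.5385, 0.0792]), array([0.5379, 0.074 ]), array([0.0865, 0.0872]), 23.55108070373535, array([0.5386, 0.0723]), 0.04580175504088402)
wing (203, np.float64(0.1572826939995124), array([0.5332, 0.0708]), array([0.534 , 0.0708]), array([0.0188, 0.0788]), 28.99027442932129, array([0.5339, 0.0707]), 0.03986829146742821)
flange (459, np.float64(0.12441859040846023), array([0.5307, 0.0701]), array([0.5338, 0.0709]), array([0.086 , 0.0842]), 38.266883850097656, array([0.5338, 0.0707]), 0.04407805949449539)
```

Call:
servo_tool --plan '[[0,[-0.14,0.08,0.8],[0,0,0]],[0,[0,0,1],[0,0,0]],[0,[0,0,0.8],[0,0,0]],[0,[0,0,0.3],[0,0,0]],[0,[0,0,0],[0,0,0]],[0,[0,0,0],[0,0,0]]]'

```text
time_s: 24.1
ee_pos: [0.5865, -0.0703, 0.1376]
tool_rot: [0.0, 0.503, 0.864, 0.0]
contact_force: [-0.8, 0.1, 1.3]
finger_gap: 0.0007
```

```bash
python3 - <<'E'
from h import *
go((.5850,-.0705,.1115),119.5)
E
```

```text
t 24.1 pos [ 0.5865 -0.0703  0.1376] yaw 119.58 tilt [ 0.001  0.    -1.   ] gap 0.0007 F [-0.8  0.1  1.3] q [ 0.39  0.84 -0.63  1.75  0.68  0.78 -0.06]
UNITS total [ 0.03 -0.06  1.04] rz units 0.01
```

Call:
servo_tool --plan '[[0,[0,0,0.3],[0,0,0]],[0,[0,0,0.3],[0,0,0]],[0,[0,0,0.3],[0,0,0]],[0,[0,0,0.12],[0,0,0]],[0,[0,0,0],[0,0,0]],[0,[0,0,0],[0,0,0]]]'

```text
time_s: 24.7
ee_pos: [0.5874, -0.0707, 0.1125]
tool_rot: [0.001, 0.504, 0.864, 0.001]
contact_force: [0.1, 1.0, 10.0]
finger_gap: 0.0003
```

```bash
python3 - <<'E'
from h import *
go((.5850,-.0705,.111),119.5)
E
```

```text
t 24.7 pos [ 0.5874 -0.0707  0.1125] yaw 119.53 tilt [ 0.003  0.    -1.   ] gap 0.0003 F [ 0.1  1.  10. ] q [ 0.38  0.88 -0.6   1.76  0.71  0.73 -0.09]
UNITS total [ 0.06 -0.08  0.06] rz units 0.00
```

Call:
servo_tool --plan '[[0,[0,0,0.06],[0,0,0]],[0,[0,0,0],[0,0,0]],[0,[0,0,0],[0,0,0]]]'

```text
time_s: 25.0
ee_pos: [0.5874, -0.0708, 0.1123]
tool_rot: [0.002, 0.504, 0.864, 0.001]
contact_force: [-2.2, 0.3, 19.9]
finger_gap: 0.0007
```

```bash
python3 - <<'E'
from h import *
go((.5850,-.0705,.111),119.5)
E
```

```text
t 25.0 pos [ 0.5874 -0.0708  0.1123] yaw 119.52 tilt [ 0.004 -0.    -1.   ] gap 0.0007 F [-2.2  0.3 19.9] q [ 0.38  0.88 -0.6   1.76  0.71  0.73 -0.09]
UNITS total [ 0.06 -0.08  0.05] rz units 0.00
```

The plunger is on its stop: 19.9 N with no further travel. Now retreat straight up.

Call:
servo_tool --plan '[[0,[0,0,-0.3],[0,0,0]],[0,[0,0,-0.5],[0,0,0]],[0,[0,0,-0.8],[0,0,0]],[0,[0,0,-1],[0,0,0]],[0,[0,0,-1],[0,0,0]],[0,[0,0,-1],[0,0,0]],[0,[0,0,-0.5],[0,0,0]],[0,[0,0,0],[0,0,0]]]'

```text
time_s: 25.8
ee_pos: [0.5864, -0.0714, 0.2383]
tool_rot: [0.001, 0.504, 0.864, 0.0]
contact_force: [0.1, -0.0, -1.0]
finger_gap: 0.0002
```

Call:
servo_tool --plan '[[0,[0,0,0],[0,0,0]],[0,[0,0,0],[0,0,0]],[0,[0,0,0],[0,0,0]]]'

```text
time_s: 26.1
ee_pos: [0.5853, -0.0714, 0.2359]
tool_rot: [-0.001, 0.504, 0.864, -0.001]
contact_force: [0.4, 0.0, 1.0]
finger_gap: 0.0006
```

```bash
python3 - <<'E'
from h import *
np.set_printoptions(precision=4,suppress=True)
go((.5850,-.0705,.111),119.5)
for c in("side","top"):
    im=vision.get_image(c); save(im,c+"9.png"); W=cloud(im)
    print(c,"wing",fit(W,(.535,.07),.06,.15,.165)[:6])
    print("flange",fit(W,(.535,.07),.055,.12,.13)[:4])
    m=(np.hypot(W[...,0]-.5845,W[...,1]+.071)<.03)&(W[...,2]>.1)&(W[...,2]<.15); print("primer",m.sum(),np.median(W[m][:,2]) if m.sum() else 0)
    m=(np.hypot(W[...,0]-.55,W[...,1]+.352)<.08)&(W[...,2]>.01)&(W[...,2]<.08);P=W[m]; print("cover",m.sum(),P.min(0),P.max(0),P.mean(0))
E
```

```text
t 26.1 pos [ 0.5853 -0.0714  0.2359] yaw 119.53 tilt [-0.002 -0.    -1.   ] gap 0.0006 F [0.4 0.  1. ] q [ 0.44  0.72 -0.72  1.66  0.55  0.97  0.04]
UNITS total [0.03 0.02 5.  ] rz units 0.00
side wing (223, np.float64(0.15736870084836824), array([0.5372, 0.0763]), array([0.537 , 0.0741]), array([0.0194, 0.0813]), 29.59040641784668)
flange (555, np.float64(0.12418161040084906), array([0.5386, 0.079 ]), array([0.5374, 0.0748]))
primer 201 0.12793296329756587
cover 354 [ 0.4935 -0.402   0.01  ] [ 0.595  -0.2991  0.0548] [ 0.5508 -0.3385  0.0253]
top wing (198, np.float64(0.1576038666851245), array([0.5334, 0.0707]), array([0.5339, 0.071 ]), array([0.0195, 0.0789]), 29.786476135253906)
flange (454, np.float64(0.12425465414940311), array([0.531 , 0.0711]), array([0.5341, 0.0713]))
primer 136 0.12907707239321886
cover 5 [ 0.5697 -0.4216  0.0102] [ 0.6095 -0.392   0.0122] [ 0.586  -0.4054  0.011 ]
```

View pics/side9.png

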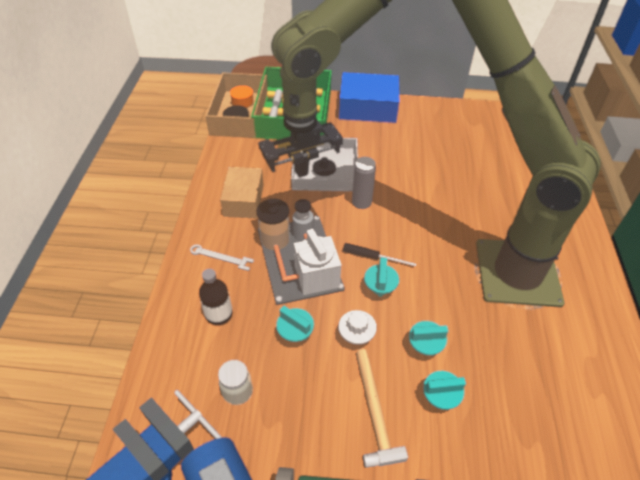

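View pics/top9.png

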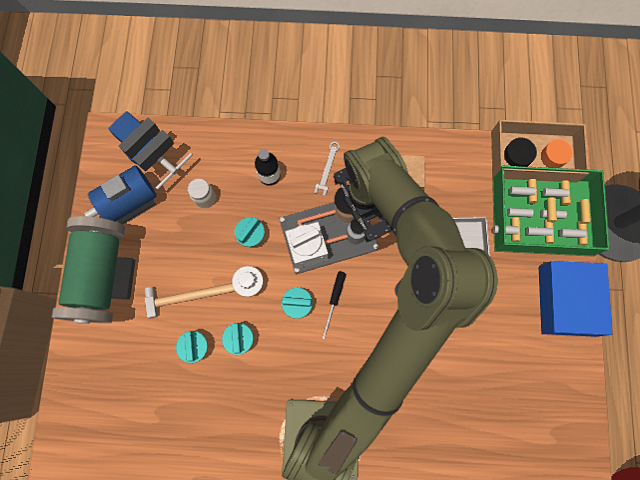

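The cartridge sits locked at (307,242) in the top view. The cover is in the tray at (320,166) in the side view, the plunger is up, and the bystanders have not moved.

```bash
python3 -c "
from h import *
print(workorder.hand_in())"
```

```text
the job is handed in; nothing more can be done
None
```

I finished all three steps and handed the job in at about 26 s; the hand-in reports no verdict, so the figures below are my own last camera and force readings.

- **Dust cover:** it lies in the steel tray. I released it near the tray's centre, at about (0.551, -0.346), and the last side picture shows it there. In the last top picture the arm hides it.
- **Cartridge:** it is locked in the housing. Its flange top reads 0.124 m against 0.125 m expected, and it is turned about 80 degrees from the slots. Both cameras put it about 3 to 4 mm off the mouth's axis, which is inside the 6 mm limit and about what the play in the mouth allows.
- **Primer plunger:** I pressed it to its stop, where the force rose to 20 N with no more travel (fingertip at 0.112 m). It has come back up; its top reads 0.128 to 0.129 m, as it did at the start.
- **Bystanders:** none look moved in the last pictures. I judged this by eye and did not measure their positions. The gripper is clear, 0.236 m above the bench.

The two cameras disagreed by about 3 to 4 mm in position throughout. I used the distance between parts as seen by the same camera, and the fit went in without touching the sides.

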